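Offer an ice screw up to the sharpening jig

ROBOT

A 6-joint arm with a two-finger parallel gripper is mounted at the origin on the work surface. World frame = base frame: x ahead of the robot, y to its left, z up, the work surface at z = 0. Lengths are in mm, angles in rad, forces in N, time in s.
With the tool pointing down it reaches from about 350 to 975 mm from the base axis. Payload 7.1 kg.
Tool frame: the origin (TCP) lies at the very end of the fingers, on their centre line; the grasp point (between the pads) lies 19 mm behind it; x points along the fingers, y is the direction in which the jaws open and shut, and the axes are right-handed (so a half turn about x gives the same grasp; the last joint's range is limited). The gripper opens to 88 mm and grips with 3 to 60 N. Pads are 20 mm wide; open, the fingers measure 115 mm over their backs; the gripper's body (75 mm by 178 mm) begins 61 mm behind the grasp point.
Start: joints at [1.293, 0.423, 1.63, -0, 1.089, -0.019], TCP at [159.919, 604.177, 187.875] pointing down, gripper open.
Joint ranges: [-3, 3], [-0.9, 2.11], [0.09, 2.58], [-1.31, 4.45], [0.11, 2.69], [-2.54, 2.54]. Speed limits (rad/s): [2.39, 2.39, 3.01, 3.14, 3.14, 3.14].

INTERFACE

Orientations are given as a rotation vector (axis times angle).
In Python, from workcell import ctrl gives the robot as it stands. The module is installed in compiled form; this text tells all that it offers.
- The arm moves only by the tool carry_out, never from a script. Its argument "commands" is a list of rows, each a list of 6 numbers: the shift along the tool's x, y, z in m, then the turn, a rotation vector about the tool's x, y, z in degrees. In form: [[tx, ty, tz, rx, ry, rz], ...]. A call has 1 to 8 rows; each row shifts and turns the pose as measured when the row begins, along the tool's axes as they then stand; what a row does not reach is not made up. A row lasts 1/8 s, in which the tool goes at most 62.5 mm and 10.7 degrees, less where a joint would pass 70% of its speed; a pose out of reach is approached as far as the arm can. A call with a gripper value outside its range is refused whole. "grip" is the closure, from 0 (fully open) to 1 (shut), set as the call begins (left out, the last holds). The fingers move at their own pace and stop on an object; the grip force is fixed at half the most. Time passes only in rows, so rows that do not move let the fingers close. It gives the time, the measured TCP pose, the force and the opening at its end, in the units of the state.
- ctrl.get_obs(): the state, without advancing time (a new reading comes with each control period).
- ctrl.get_image(name): name is "scene" or "top"; returns a dict with "pixels" (384x512x3 uint8, blue, green, red), "intrinsics" (3x3 intrinsics, pixels), "rvec" (rotation vector, rad) and "tvec" (3), from world to camera coordinates, as OpenCV has them. Camera axes: x right, y down, z forward; pixel columns grow to the right and rows downward; lengths in mm; the calibration is good to about 2 mm. A picture is of the moment at which its call begins. There is no depth.
- ctrl.close_job(): hands the job in, once; it reports no verdict.
The state is a dict: "t": time; "qpos": joint angles; "qvel": joint speeds; "joint_torque": joint torques, N m; "ee_pos": TCP position; "orientation": TCP orientation; "ft_force": force on the tool from outside, world axes, zero at the start; "moment": the same for the moment, N m; "width": finger opening in mm.
Only numpy, scipy, OpenCV 4.12 (cv2) and the standard library are available. Lean on these libraries where they do the work, as an engineer would, in place of code of your own. Each camera call takes 0.05 s, during which the arm holds its last target. There are 200 camera calls.

TASK

Somebody left the headlamp in the sharpening jig: lift it out, lower it lens up into the top tray of the clear tray stack (do not drop it) and let go. Then take the longer of the two ice screws and carry it over the tray stack to the jig without touching the trays, and hold it level, about 15 mm above the jig's two saddles, lined up and centred over them with its hanger end towards the end stop, never touching the jig. Finish still holding it there in the gripper, so that the emery strip can be laid under it, and leave everything else on the bench where it is.

Things in the scene. Friction and masses are not known exactly. Their poses are not given: they have to be found in the camera images.
- long_screw_mid (a point): Middle, on the axis, of the longer steel ice screw: a loose threaded tube 160 mm long, 20 mm in diameter, lying flat on the bench (this point is 10 mm above it). x: along the tube from the toothed tip (-80 mm) to the head (+80 mm); the flat hanger plate near the head stands out sideways along +y; z up. The bare tube can be gripped from x = -75 to +55 mm.
- long_screw_head (a point): Centre of the head end of the longer ice screw, on its axis, 80 mm from the middle.
- short_screw_mid (a point): Middle of the shorter ice screw: the same shape, 20 mm in diameter but 100 mm long. Not to be used; leave it alone. The two screws may lie in either of two places.
- long_screw: The longer ice screw as a whole, about 0.15 kg, balanced within 15 mm of its middle; origin 10 mm below its middle, same axes. Its hanger plate at x = +64 mm is 4 mm thick, 20 mm high and reaches 44 mm out from the axis along +y.
- headlamp_mid (a point): Middle of the grey plastic headlamp's body, a rounded block 62 mm (x) by 42 mm (y) by 30 mm high without strap, lying on its back, this point 15 mm above its underside; z points up through the round black lens housing (36 mm across, top 25 mm above this point). At first it lies on the jig's base between the two saddles, x nearly along the jig's x.
- headlamp: The headlamp as a whole, about 0.09 kg; origin at the centre of its underside, same axes.
- jig_seat (a point): Centre of the sharpening jig, level with the tops of its two saddles, 60 mm above the bench. The dark steel saddles are 8 mm thick and 60 mm wide (y), at x = -45 and +45 mm, each with a notch in its top, 26 mm wide and 14 mm deep, running along x. x: along the notches towards the end stop, where the screw's head is to point; z up.
- jig: The same jig, bolted down; origin on the bench 60 mm below the seat point, same axes. Aluminium base 70 mm wide (y), 28 mm high, from x = -70 to +107 mm; a plain upright end stop 40 mm wide, as high as the saddles, at x = +99 mm.
- tray_floor (a point): Centre of the inner floor of the top tray of the stack of three clear acrylic trays, 94 mm above the bench. The stack is fixed, 190 mm (x) by 150 mm (y) outside, walls 4 mm thick, rim 41 mm above this floor (135 mm above the bench); the top tray is empty at first. z up.
- trays: The same tray stack; origin on the bench below its centre.
- nut: Gold climbing nut, a tapered block 38 mm across and 30 mm high; origin under its centre. Leave it alone.
- belay: Blue belay device, 70 mm long, 37 mm wide, 32 mm high, with a steel keeper loop reaching 93 mm out along its x; origin under the middle of its blue part. Leave it alone.
- carabiner: Bare aluminium carabiner, 110 by 65 by 9 mm, lying flat; origin under its centre. Leave it alone.
- mug: White mug, 80 mm wide and 90 mm high; origin under its centre. Leave it alone.
- jar: Brown glass jar, 56 mm wide and 70 mm high; origin under its centre. Leave it alone.
- brush: Brush lying on the bench near the robot's left. Leave it alone.
Mind the look-alikes: they are no part of the job. Leave any orange or red look-alike of the long_screw alone.

How it is judged:
By the outcome, as a careful person would: the job done as asked, in the order asked, and still so for the second after the job is handed in, while the arm keeps its last pose, push and grip.
It also fails if it takes over 64 s, if anything falls off the work surface, if the arm or the gripper's body presses on something with over 40 N, if the wrist force passes 120 N, or if a joint passes its speed limit or range.

## Working session

There is one attempt and no reset: what is moved stays moved. The work goes in short steps, Python scripts to look and compute and a tool call to move; the robot and the scene stay as the last step left them, time stands still between calls to the robot, and variables do not carry over. Pictures are saved under pics/ and viewed, about 8 in all and at most 12, crops included, and the job is handed in when it is done.

Besides the shell and the picture viewer there is one more tool, called after "Request:" by a JSON object that holds its "method" and its "body", one argument or row to a line. carry_out: Moves the arm, as the interface text tells. Its arguments: {"type":"object","properties":{"commands":{"type":"array"},"grip":{"type":"number"}},"required":["commands"]}

```bash
mkdir -p pics; cat > h.py <<'E'
import numpy as np, cv2
from workcell import ctrl
from scipy.spatial.transform import Rotation as R
def snap(name,fn=None,crop=None,s=1):
    im=ctrl.get_image(name); np.savez(f'{name}.npz',**im)
    if fn: save(im['pixels'],fn,crop,s)
    return im
def save(p,fn,crop=None,s=1):
    if crop: p=p[crop[1]:crop[3],crop[0]:crop[2]]
    cv2.imwrite('pics/'+fn,cv2.resize(p,None,fx=s,fy=s,interpolation=cv2.INTER_CUBIC))
def ray(im,u,v,z):
    Rm=cv2.Rodrigues(np.array(im['rvec'],float))[0]; t=np.array(im['tvec'],float).ravel()
    d=Rm.T@np.linalg.solve(np.array(im['intrinsics']),[u,v,1.]); c=-Rm.T@t
    return (c+d*(z-c[2])/d[2]).round(1)
def proj(im,P):
    return cv2.projectPoints(np.array(P,float).reshape(-1,1,3),np.array(im['rvec'],float),np.array(im['tvec'],float),np.array(im['intrinsics'],float),None)[0].reshape(-1,2).round(1)
E
python3 - <<'E'
from h import *
for n in('top','scene'):
    im=snap(n,n+'1.png',None,1.5)
    Rm=cv2.Rodrigues(np.array(im['rvec'],float))[0]; print(n,(-Rm.T@np.array(im['tvec']).ravel()).round())
o=ctrl.get_obs(); print(o); print(R.from_rotvec(o['orientation']).as_matrix().round(3))
E
```

```text
top [ 251.  -34. 1393.]
scene [1215.  -59.  702.]
{'t': 0.1, 'qpos': array([ 1.29302314e+00,  4.23792937e-01,  1.63060011e+00,  9.85859593e-07,
        1.08860857e+00, -1.90057996e-02]), 'qvel': array([ 0.00058207, -0.0022705 , -0.00178527,  0.00040486, -0.00087347,
       -0.00226909]), 'joint_torque': array([ 2.54634388e-04, -5.45613635e+01, -2.74320692e+01,  6.45731762e-02,
        1.87641126e-02, -4.20210529e-05]), 'ee_pos': array([159.75749864, 603.6654637 , 187.16695343]), 'orientation': array([ 0.20204228,  1.5614434 , -0.20423604]), 'ft_force': array([ 0.97333672,  0.00488939, -0.53517149]), 'moment': array([-0.03297452,  0.05273904,  0.01377665]), 'width': 87.78927103569046}
[[-0.     0.256  0.967]
 [-0.001  0.967 -0.256]
 [-1.    -0.001 -0.   ]]
```

View pics/top1.png

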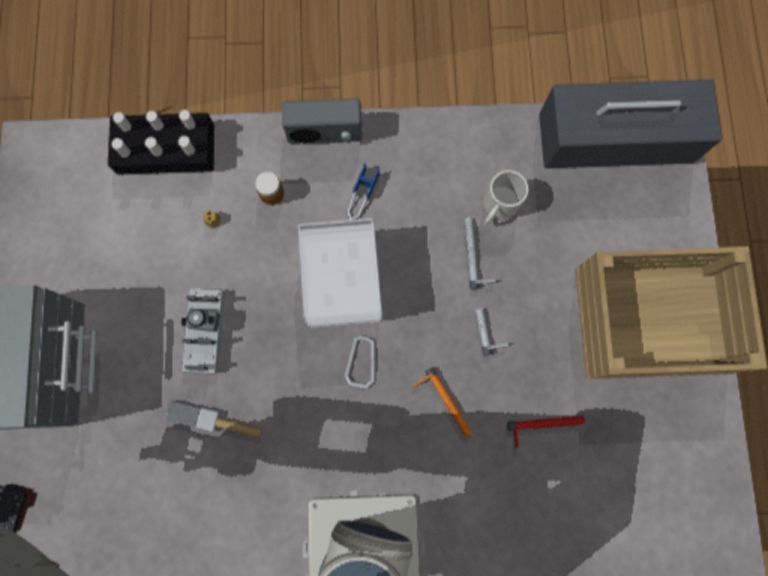

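View pics/scene1.png

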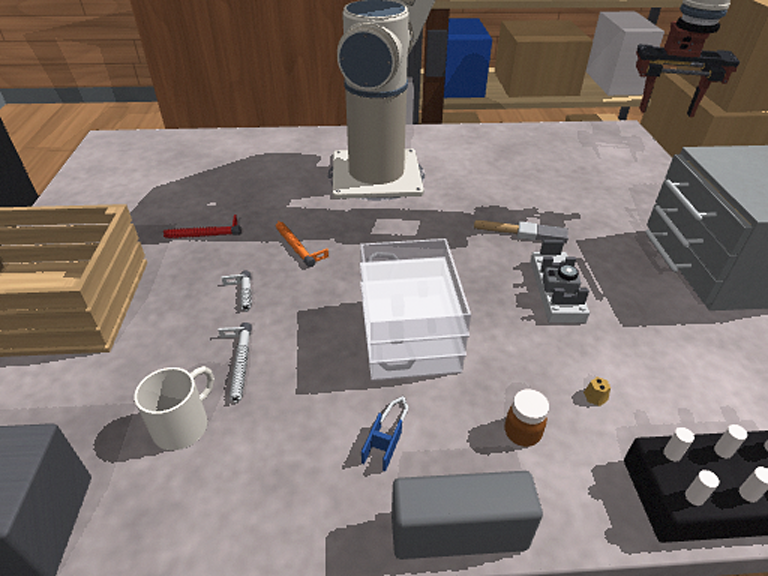

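Top view (1.5x pixels):
- Long steel screw: (470,218) to (478,287), head at the lower end.
- Short steel screw: (482,310) to (490,352).
- Orange and red look-alikes: (450,405) and (545,425).
- Jig: (203,330), with the lamp at (200,318).
- Trays: (340,272).

The long steel one fits, so I'll enlarge to confirm.

```bash
python3 - <<'E'
from h import *
t=np.load('top.npz')['pixels']; s=np.load('scene.npz')['pixels']
f=lambda p,c,k:cv2.resize(p[c[1]:c[3],c[0]:c[2]],None,fx=k,fy=k,interpolation=cv2.INTER_CUBIC)
a=f(t,(110,185,160,255),8)   # 400x560
b=f(t,(300,135,350,205),8)
cv2.imwrite('pics/c1.png',np.hstack([a,b]))
a=f(s,(340,150,400,225),6.5); b=f(s,(135,205,195,280),6.5)
cv2.imwrite('pics/c2.png',np.hstack([a,b])); print(a.shape)
E
```

```text
(488, 390, 3)
```

View pics/c1.png

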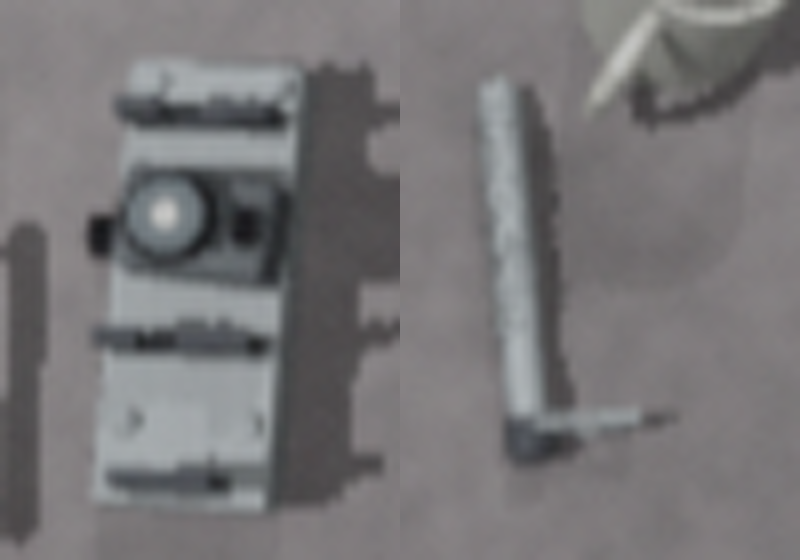

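View pics/c2.png

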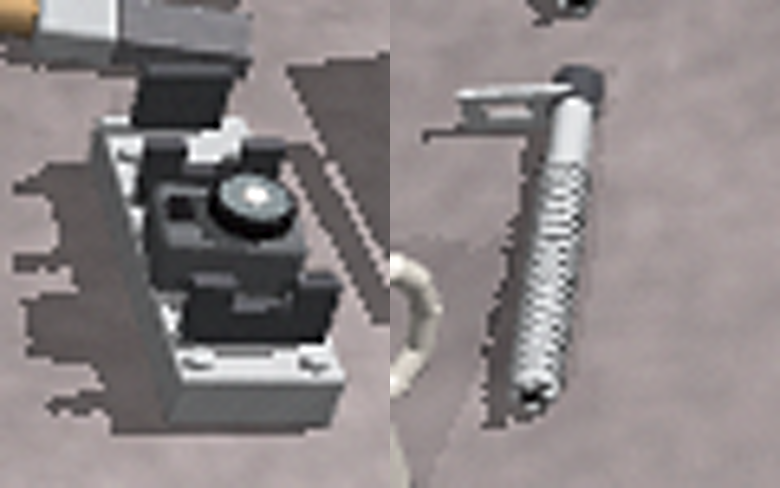

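The crops show the long screw lying from (312,146) to (317,191) in full-image top pixels, with its hanger towards -y. The end stop is at the robot's end of the jig. The lamp lies with its long side *across* the jig, and a black knob shows on its +y side.

```bash
python3 - <<'E'
from h import *
T=np.load('top.npz');S=np.load('scene.npz')
c=lambda x,y,o=(110,185):(o[0]+(x+.5)/8-.5,o[1]+(y+.5)/8-.5)
def p(n,x,y,z,o=(110,185)): print(n,ray(T,*c(x,y,o),z))
for n,x,y,z in [('base FL',130,62,28),('base FR',302,66,28),('base NL',94,500,28),('base NR',270,510,28),
 ('sadF L',118,105,60),('sadF R',284,115,60),('sadN L',95,333,60),('sadN R',268,345,60),('stop L',108,475,60),('stop R',262,468,60),
 ('body FL',128,170,58),('body FR',285,178,58),('body NL',118,272,58),('body NR',275,285,58),('lens',165,213,68),('knobL',88,235,40),('knobR',112,235,40)]:p(n,x,y,z)
o=(300,135)
for n,x,y,z in [('tip L',478,85,10),('tip R',522,82,10),('tip mid',498,78,10),('head mid',527,458,10),('neck L',507,410,10),('neck R',543,410,10),('hanger end',680,412,10)]:p(n,x-400,y,z,o)
print('tray rim far L/R, near L/R')
for u,v in [(299,222),(374,219),(381,322),(306,327)]: print(ray(T,u/1.5,v/1.5,135))
# scene
d=lambda x,y,o:(o[0]+(x+.5)/6.5-.5,o[1]+(y+.5)/6.5-.5)
print('scene lens',ray(S,*d(255,200,(340,150)),68),'tip',ray(S,*d(535-390,392,(135,205)),10),'head',ray(S,*d(580-390,78,(135,205)),10),
 'base cornerFL',ray(S,*d(165,380,(340,150)),28),ray(S,*d(345,375,(340,150)),28))
for u,v in [(361,241),(446,240),(468,318),(372,322)]: print(ray(S,u/1.5,v/1.5,135))
E
```

```text
base FL [549.1 350.8  28. ]
base FR [545.  282.2  28. ]
base NL [375.3 361.3  28. ]
base NR [368.9 292.7  28. ]
sadF L [525.2 346.1  60. ]
sadF R [518.9 281.6  60. ]
sadN L [436.2 353.1  60. ]
sadN R [429.2 286.6  60. ]
stop L [381.6 346.9  60. ]
stop R [382.2 288.3  60. ]
body FL [499.7 342.3  58. ]
body FR [494.4 281.3  58. ]
body NL [459.9 345.3  58. ]
body NR [452.6 284.7  58. ]
lens [480.6 324.9  68. ]
knobL [477.8 362.5  40. ]
knobR [477.4 353.1  40. ]
tip L [ 690.3 -247.1   10. ]
tip R [ 691.  -265.3   10. ]
tip mid [ 693.  -255.5   10. ]
head mid [ 532.5 -256.9   10. ]
neck L [ 552.6 -250.1   10. ]
neck R [ 552.1 -264.7   10. ]
hanger end [ 549.3 -320.    10. ]
tray rim far L/R, near L/R
[653.8 102.6 135. ]
[654.6 -47.6 135. ]
[445.7 -53.7 135. ]
[441.2  91.9 135. ]
scene lens [480.  326.6  68. ] tip [ 684.7 -252.6   10. ] head [ 528.2 -256.7   10. ] base cornerFL [544.5 277.4  28. ] [545.8 352.5  28. ]
[460.  -48.9 135. ]
[464.9  98.6 135. ]
[656.6 102.9 135. ]
[656.8 -38.7 135. ]
```

```bash
cat >> h.py <<'E'
def go(x,y,z,a=None):
    """tool-frame shift (mm) to world x,y,z and turn about tool x (deg) so that tool y stands at a deg from world +y (ccw +)"""
    o=ctrl.get_obs(); M=R.from_rotvec(o['orientation']).as_matrix()
    cur=np.degrees(np.arctan2(-M[0,1],M[1,1]))
    print('t',round(o['t'],2),'pos',o['ee_pos'].round(1),'yaw',cur.round(2),'tilt',M[:,0].round(3),'w',round(o['width'],1),'F',o['ft_force'].round(1))
    print('shift',(M.T@(np.array([x,y,z])-o['ee_pos'])).round(1),'turn x',None if a is None else round(cur-a,2))
E
python3 -c "
from h import *
go(200,380,260,-4); go(477,318,260,-4)"
```

```text
t 0.1 pos [159.8 603.7 187.2] yaw -14.83 tilt [-0.    -0.001 -1.   ] w 87.8 F [ 1.   0.  -0.5]
shift [ -72.5 -206.    96.1] turn x -10.83
t 0.1 pos [159.8 603.7 187.2] yaw -14.83 tilt [-0.    -0.001 -1.   ] w 87.8 F [ 1.   0.  -0.5]
shift [ -72.6 -195.1  379.8] turn x -10.83
```

Request:
{"method": "carry_out", "body": {
  "commands": [
    [-0.03,-0.04,0.01,0,0,0],
    [-0.03,-0.04,0.01,0,0,0],
    [-0.01,-0.045,0.02,0,0,0],
    [0,-0.04,0.03,0,0,0],
    [0,-0.04,0.03,0,0,0],
    [0,0,0.02,-8,0,0],
    [0,0,0.04,-2.8,0,0],
    [0,0,0.05,0,0,0]
  ]
}}

```text
t: 1.1
ee_pos: [313.2, 358.4, 257.2]
orientation: [0.042, 1.572, -0.05]
ft_force: [0.4, 0.4, -0.8]
width: 87.8
```

```bash
python3 -c "
from h import *
go(477,318,140,-4)"
```

```text
t 1.1 pos [313.2 358.4 257.2] yaw -3.37 tilt [-0.002 -0.005 -1.   ] w 87.8 F [ 0.4  0.4 -0.8]
shift [117.1 -30.1 166.1] turn x 0.63
```

Request:
{"method": "carry_out", "body": {
  "commands": [
    [0.02,-0.01,0.045,0,0,0],
    [0.02,-0.01,0.045,0,0,0],
    [0.02,-0.01,0.04,0,0,0],
    [0.03,0,0.036,0,0,0],
    [0.027,0,0,0.6,0,0],
    [0,0,0,0,0,0]
  ]
}}

```text
t: 1.85
ee_pos: [485.4, 315.2, 135.8]
orientation: [0.054, 1.572, -0.061]
ft_force: [-0.8, 0.5, -0.4]
width: 88.0
```

```bash
python3 - <<'E'
from h import *
go(477,318,32,-4)
s=snap('scene'); t=snap('top')
f=lambda p,c,k:cv2.resize(p[c[1]:c[3],c[0]:c[2]],None,fx=k,fy=k,interpolation=cv2.INTER_CUBIC)
cv2.imwrite('pics/d1.png',np.hstack([f(s['pixels'],(320,110,410,230),4.5),f(t['pixels'],(90,150,170,270),4.5)[:540]]))
E
```

```text
t 1.85 pos [485.4 315.2 135.8] yaw -4.21 tilt [-0.002 -0.005 -1.   ] w 88.0 F [-0.8  0.5 -0.4]
shift [103.8   2.7  -8.4] turn x -0.21
```

View pics/d1.png

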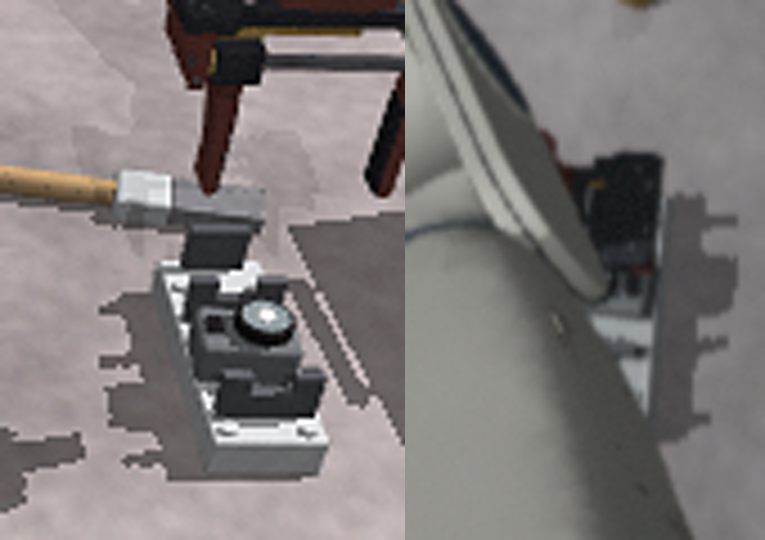

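The scene crop shows the fingertips at (208,192) and (382,192), straddling the lamp and clear of the base. I'll lower in two stages and watch the force.

Request:
{"method": "carry_out", "body": {
  "commands": [
    [0.03,0.003,-0.008,0,0,0],
    [0.025,0,0,0,0,0],
    [0.015,0,0,0,0,0],
    [0.01,0,0,0,0,0],
    [0.008,0,0,0,0,0]
  ]
}}

```text
t: 2.58
ee_pos: [482.8, 324.5, 55.9]
orientation: [0.059, 1.557, -0.05]
ft_force: [0.1, -0.6, -0.0]
width: 88.1
```

```bash
python3 - <<'E'
from h import *
S=np.load('scene.npz'); c=np.array([485.4,315.2,135.8]); ty=np.array([.073,.997,0])
print(proj(S,[c,c+44*ty,c-44*ty,c+57*ty,c-57*ty]))
go(477,318,32,-4)
E
```

```text
[[381.1 161.9]
 [398.  162.1]
 [364.2 161.6]
 [403.  162.1]
 [359.2 161.6]]
t 2.58 pos [482.8 324.5  55.9] yaw -3.97 tilt [ 0.014  0.005 -1.   ] w 88.1 F [ 0.1 -0.6 -0. ]
shift [23.7 -7.1 -5.6] turn x 0.03
```

Request:
{"method": "carry_out", "body": {
  "commands": [
    [0,0,0,0,0,0],
    [0,0,0,0,0,0],
    [0,0,0,0,0,0]
  ]
}}

```text
t: 2.95
ee_pos: [483.4, 324.8, 56.6]
orientation: [0.059, 1.556, -0.049]
ft_force: [-0.5, 0.4, -0.2]
width: 87.7
```

```bash
python3 - <<'E'
from h import *
go(477,318,32,-4)
s=snap('scene','e1.png',(330,130,420,220),6.5)
go(477,318,32,-4)
o=ctrl.get_obs();M=R.from_rotvec(o['orientation']).as_matrix()
q=proj(s,[o['ee_pos']+k*M[:,1] for k in(-57,-44,44,57)]);print(q,(q-[330,130])*6.5)
E
```

```text
t 2.95 pos [483.4 324.8  56.6] yaw -3.97 tilt [ 0.015  0.006 -1.   ] w 87.7 F [-0.5  0.4 -0.2]
shift [24.4 -7.4 -6.2] turn x 0.03
t 3.0 pos [483.4 324.9  56.6] yaw -3.98 tilt [ 0.015  0.006 -1.   ] w 87.8 F [ 0.3 -0.6 -1.1]
shift [24.5 -7.5 -6.3] turn x 0.02
[[356.9 184.3]
 [361.7 184.3]
 [393.6 184.4]
 [398.4 184.4]] [[174.85 352.95]
 [206.05 352.95]
 [413.4  353.6 ]
 [444.6  353.6 ]]
```

View pics/e1.png

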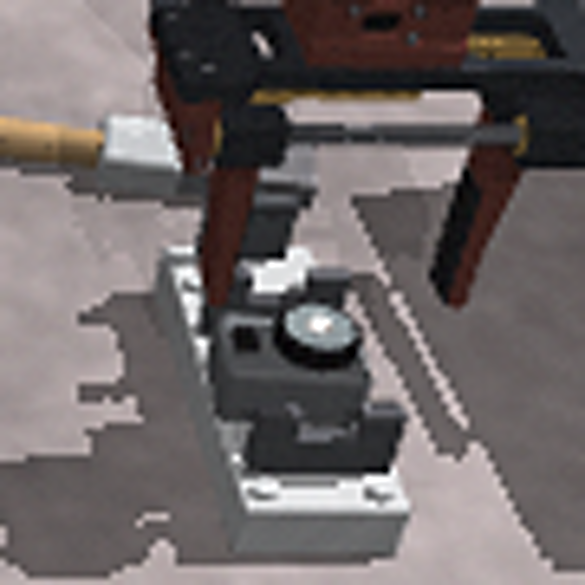

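The picture puts the fingertips at about (220,312) and (452,305). The reported pose projects to rows near 353 and about 27 px further left, a disagreement of 10 mm or more. I'll find out which is off before going lower, using the robot's base plate as the reference.

```bash
python3 - <<'E'
from h import *
T=np.load('top.npz');S=np.load('scene.npz')
for z in (0,20):
  print('top plate far corners',[ray(T,u/1.5,v/1.5,z) for u,v in[(308,501),(417,496)]])
  print('scene plate',[ray(S,u/1.5,v/1.5,z) for u,v in[(330,193),(424,193),(333,152),(413,152)]])
# least-squares offset of TCP from two stations of fingertip centres
from scipy.optimize import least_squares
ty=np.array([.07,.9976,0])
st=[((485.4,315.2,135.8),(366.1,153),(404.8,153)),((483.4,324.8,56.6),(330+220/6.5,130+313/6.5),(330+452/6.5,130+306/6.5))]
f=lambda d:np.concatenate([np.ravel(proj(S,[np.array(c)+d-50.5*ty,np.array(c)+d+50.5*ty])-[a,b]) for c,a,b in st])
r=least_squares(f,[0,0,0],diff_step=.01,x_scale=10);r=least_squares(f,[5,8,8.],diff_step=.05);print(r.x,r.fun)
for x in(-20,-10,0,10):
  r=least_squares(lambda d:f(np.array([x,d[0],d[1]])),[5,8.],diff_step=.05);print(x,r.x,r.cost)
print(ctrl.get_obs()['qpos'])
E
```

```text
top plate far corners [array([103.8, 106.7,   0. ]), array([ 105.7, -115.5,    0. ])]
scene plate [array([  84.9, -115.1,    0. ]), array([ 96.1, 110.8,   0. ]), array([-120.5, -109.7,    0. ]), array([-110.6,  105.2,    0. ])]
top plate far corners [array([105.9, 104.7,  20. ]), array([ 107.8, -114.3,   20. ])]
scene plate [array([ 117.1, -113.5,   20. ]), array([128., 106.,  20.]), array([ -82.4, -108.2,   20. ]), array([-72.8, 100.6,  20. ])]
[-0.74464773  5.26929655 25.51009887] [-0.4         0.4         0.3         0.8        -0.94615385 -1.35384615
  0.66153846  0.02307692]
-20 [15.819905   10.51803213] 2.588136094674541
-10 [10.24750888 18.65045368] 2.10005917159767
0 [ 4.99615998 26.38599863] 2.1550591715976792
10 [ 1.32055502 33.38238658] 3.046597633136109
[ 0.57306272  0.53412193  1.81644956 -0.00425907  0.77545013 -0.92528644]
```

```bash
python3 - <<'E'
from h import *
T0=dict(np.load('top.npz'))
T1=snap('top'); 
def red(im,box):
    p=im['pixels'][box[1]:box[3],box[0]:box[2]].astype(int); m=(p[...,2]>p[...,1]*1.5+8)
    return m
for im,c in((T0,(485.4,315.2,135.8)),(T1,(483.4,324.8,56.6))):
    c=np.array(c);ty=np.array([.07,.9976,0])
    print('pred',proj(im,[c-57*ty,c-44*ty,c+44*ty]).tolist(), 'raised25',proj(im,[c-57*ty+[0,0,25],c-44*ty+[0,0,25]]).tolist())
    m=red(im,(100,170,180,240)); ys,xs=np.nonzero(m)
    print(sorted(zip((xs+100).tolist(),(ys+170).tolist())))
f=lambda p,c,k:cv2.resize(p[c[1]:c[3],c[0]:c[2]],None,fx=k,fy=k,interpolation=cv2.INTER_CUBIC)
cv2.imwrite('pics/t2.png',np.hstack([f(im['pixels'],(105,175,165,255),6.6) for im in(T0,T1)]))
E
```

```text
pred [[146.8, 206.3], [142.3, 206.2], [112.3, 205.2]] raised25 [[144.8, 204.8], [140.2, 204.7]]
[(126, 188), (126, 189)]
pred [[149.6, 211.5], [145.4, 211.4], [117.1, 210.4]] raised25 [[147.7, 210.2], [143.5, 210.0]]
[]
```

View pics/t2.png

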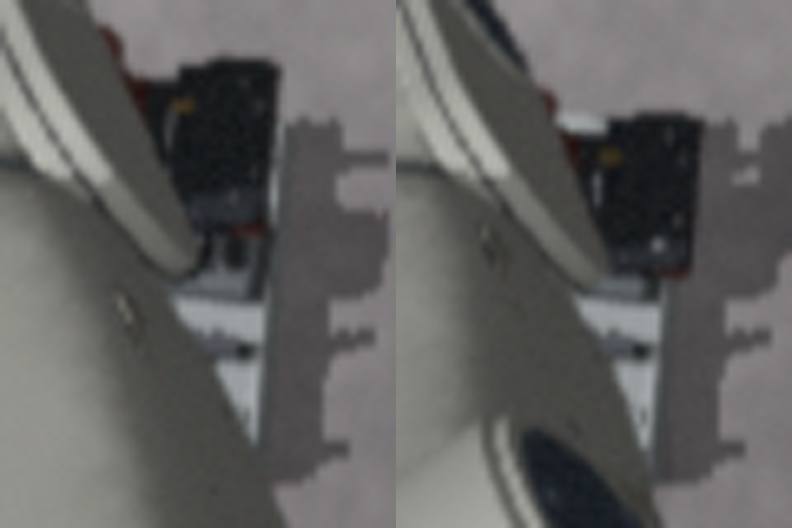

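The top view agrees with the reported x and y to within a few mm. The scene view shows the open fingertips visibly higher than the reported TCP, so they may retract when open. I'll shift -y by eye, lower to a reported z of 33, which is safe either way, and look again.

Request:
{"method": "carry_out", "body": {
  "commands": [
    [0,-0.013,-0.004,0,-0.9,0],
    [0,0,0,0,0,0],
    [0.01,0,0,0,0,0],
    [0.008,0,0,0,0,0],
    [0.005,0,0,0,0,0],
    [0,0,0,0,0,0]
  ]
}}

```text
t: 3.8
ee_pos: [478.5, 311.0, 31.4]
orientation: [0.059, 1.54, -0.05]
ft_force: [0.5, 1.3, 0.3]
width: 88.0
```

```bash
python3 - <<'E'
from h import *
go(477,312,33,-4)
s=snap('scene','e2.png',(330,130,420,220),6.5)
o=ctrl.get_obs();M=R.from_rotvec(o['orientation']).as_matrix()
q=proj(s,[o['ee_pos']+k*M[:,1] for k in(-57,-44,44,57)]);print(((q-[330,130])*6.5).round())
E
```

```text
t 3.8 pos [478.5 311.   31.4] yaw -3.98 tilt [ 0.031  0.004 -1.   ] w 88.0 F [0.5 1.3 0.3]
shift [-1.6  0.9 -1.6] turn x 0.02
[[130. 391.]
 [160. 391.]
 [364. 391.]
 [394. 392.]]
```

View pics/e2.png

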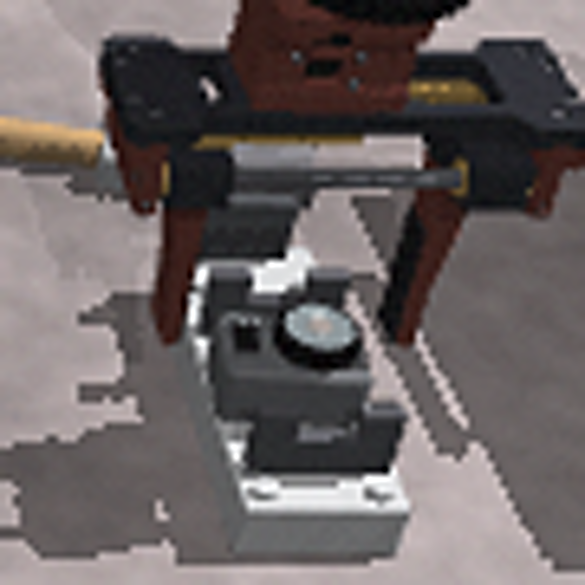

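The tips show at (165,340) and (405,345), again about 48 px above the projection, so by eye they are near z = 55 and clear of the lamp on both sides. I'll level the tool and go lower gently, watching the force.

Request:
{"method": "carry_out", "body": {
  "commands": [
    [0,0,0,0,1.8,0],
    [0.006,0,0,0,0,0],
    [0.006,0,0,0,0,0],
    [0,0,0,0,0,0]
  ]
}}

```text
t: 4.35
ee_pos: [479.2, 311.4, 19.2]
orientation: [0.06, 1.572, -0.049]
ft_force: [0.4, -0.4, 0.7]
width: 87.6
```

```bash
python3 - <<'E'
from h import *
go(477,312,15,-4)
s=snap('scene')
p=s['pixels'][150:215,345:405].astype(int); m=(p[...,2]>p[...,1]*1.35+6)
for r in range(0,65,1): 
    xs=np.nonzero(m[r])[0]+345
    if len(xs): print(150+r,xs.tolist())
o=ctrl.get_obs();M=R.from_rotvec(o['orientation']).as_matrix()
print(proj(s,[o['ee_pos']+k*M[:,1] for k in(-50,50)]))
E
```

```text
t 4.35 pos [479.2 311.4  19.2] yaw -3.99 tilt [-0.002  0.007 -1.   ] w 87.6 F [ 0.4 -0.4  0.7]
shift [ 4.2  0.4 -2.3] turn x 0.01
150 [346, 368, 369, 370, 371, 372, 373, 374, 375, 376, 377, 378, 379, 380, 381, 382, 383, 384, 385, 386, 387, 388, 389, 390, 391]
151 [368, 369, 370, 371, 372, 373, 374, 375, 376, 377, 378, 379, 380, 381, 382, 383, 384, 385, 386, 387, 388, 389, 390, 391]
152 [346, 369, 370, 371, 372, 373, 374, 375, 376, 377, 378, 379, 380, 381, 382, 383, 384, 385, 386, 387, 388, 389, 390]
153 [346, 347]
154 [346, 347]
155 [347]
156 [347]
157 [347, 348]
158 [347, 348, 349, 350, 353, 354, 355, 395]
159 [348, 349, 350, 351, 352, 353, 354, 395]
160 [348, 349, 350, 351, 352, 353, 354, 394, 395]
161 [348, 349, 351, 352, 353, 354]
162 [349, 351, 352, 353, 354]
163 [349, 350, 351, 352, 353]
164 [349, 350, 351, 352, 353, 394, 395, 396]
165 [350, 351, 352, 353, 393, 394, 395, 396, 397, 398]
166 [350, 393, 394, 395, 396, 397, 398]
167 [350, 394, 395, 396, 397, 398, 399]
168 [355, 356, 357, 358, 359, 360, 394, 395, 396, 397, 398, 399]
169 [355, 356, 357, 358, 359, 360, 395, 396, 397, 398, 399]
170 [355, 356, 357, 358, 359, 360, 395, 396, 397, 398, 399]
171 [355, 356, 357, 358, 359, 395, 396, 397, 398]
172 [355, 356, 357, 358, 359, 394, 395, 396, 397, 398]
173 [354, 355, 356, 357, 358, 359, 394, 395, 396, 397]
174 [354, 355, 356, 357, 358, 359, 394, 395, 396, 397]
175 [354, 355, 356, 357, 358, 393, 394, 395, 396]
176 [354, 355, 356, 357, 358, 393, 394, 395, 396]
177 [353, 354, 355, 356, 357, 358, 393, 394, 395]
178 [354, 355, 356, 357, 358, 392, 393, 394, 395]
179 [353, 354, 355, 356, 357, 358, 392, 393, 394]
180 [353, 354, 355, 356, 357, 392, 393, 394]
181 [353, 354, 355, 356, 357, 391, 392, 393]
182 [353, 354, 355, 356, 357, 391, 392, 393]
183 [354, 355, 356, 357, 391, 392, 393]
184 [354, 355, 356, 390, 391, 392, 393]
185 [354, 355, 356, 390, 391, 392]
186 [355, 356, 390, 391, 392]
[[351.9 193.5]
 [387.3 193.6]]
```

Request:
{"method": "carry_out", "body": {
  "commands": [
    [0.005,0.001,-0.002,0,0,0],
    [0,0,0,0,0,0]
  ]
}}

```text
t: 4.65
ee_pos: [477.1, 312.8, 14.1]
orientation: [0.06, 1.572, -0.049]
ft_force: [-0.6, 0.5, 0.1]
width: 88.1
```

Request:
{"method": "carry_out", "body": {
  "commands": [
    [0,0,0,0,0,0],
    [0,0,0,0,0,0],
    [0,0,0,0,0,0],
    [0,0,0,0,0,0],
    [0,0,0,0,0,0],
    [0,0,0,0,0,0]
  ],
  "grip": 1
}}

```text
t: 5.4
ee_pos: [477.1, 313.0, 14.3]
orientation: [0.061, 1.572, -0.048]
ft_force: [-0.5, -0.1, -1.8]
width: 62.6
```

```bash
python3 - <<'E'
from h import *
go(477,312,15,-4)
s=snap('scene','e3.png',(330,130,420,220),6.5)
E
```

```text
t 5.4 pos [477.1 313.   14.3] yaw -3.97 tilt [-0.001  0.008 -1.   ] w 62.6 F [-0.5 -0.1 -1.8]
shift [-0.7 -1.  -0.1] turn x 0.03
```

View pics/e3.png

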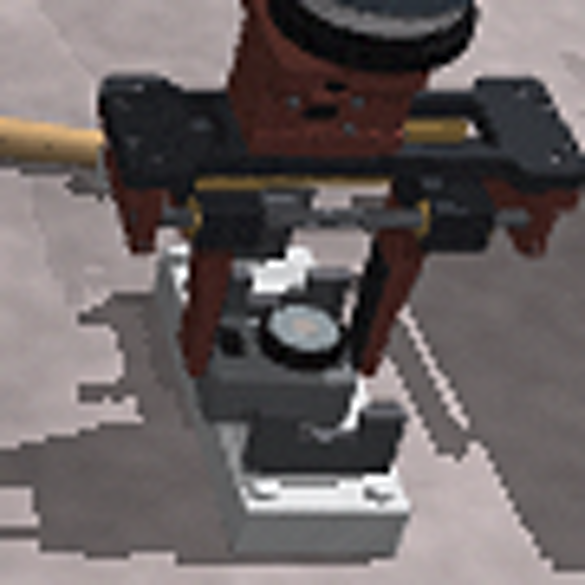

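The grip stopped at 62.6 mm. That is the lamp, not the 70 mm base, so the reported z really is about 20 mm low. By that measure the lamp's underside is at reported z + 13.7. Lifting now.

Request:
{"method": "carry_out", "body": {
  "commands": [
    [-0.015,0,0,0,0,0],
    [-0.025,0,0,0,0,0],
    [-0.04,0,0,0,0,0],
    [-0.05,0,0,0,0,0],
    [-0.05,0,0,0,0,0],
    [0,0,0,0,0,0]
  ]
}}

```text
t: 6.2
ee_pos: [477.3, 311.3, 204.1]
orientation: [0.061, 1.571, -0.048]
ft_force: [-0.6, -0.7, -1.3]
width: 62.3
```

```bash
python3 - <<'E'
from h import *
go(560,26,195,0)
s=snap('scene')
E
```

```text
t 6.2 pos [477.3 311.3 204.1] yaw -3.97 tilt [-0.     0.008 -1.   ] w 62.3 F [-0.6 -0.7 -1.3]
shift [   6.8 -278.9  102.3] turn x -3.97
```

Request:
{"method": "carry_out", "body": {
  "commands": [
    [0,-0.04,0.016,0,0,0],
    [0,-0.05,0.02,0,0,0],
    [0,-0.055,0.02,0,0,0],
    [0,-0.055,0.02,0,0,0],
    [0,-0.05,0.018,0,0,0],
    [0,-0.025,0.008,-4,0,0],
    [0,0,0,0,0,0],
    [0,0,0,0,0,0]
  ]
}}

```text
t: 7.25
ee_pos: [552.3, 20.3, 189.1]
orientation: [0.001, 1.593, 0.005]
ft_force: [1.2, -0.3, -0.8]
width: 61.9
```

```bash
python3 - <<'E'
from h import *
go(560,26,120,0)
s=snap('scene','f1.png',(215,60,345,260),3); t=snap('top')
f=lambda p,c,k:cv2.resize(p[c[1]:c[3],c[0]:c[2]],None,fx=k,fy=k,interpolation=cv2.INTER_CUBIC)
cv2.imwrite('pics/f1.png',np.hstack([f(s['pixels'],(215,60,345,260),3),f(t['pixels'],(170,130,290,280),4)[:600]]))
E
```

```text
t 7.25 pos [552.3  20.3 189.1] yaw 0.16 tilt [-0.023  0.004 -1.   ] w 61.9 F [ 1.2 -0.3 -0.8]
shift [68.9  5.4  9.3] turn x 0.16
```

View pics/f1.png

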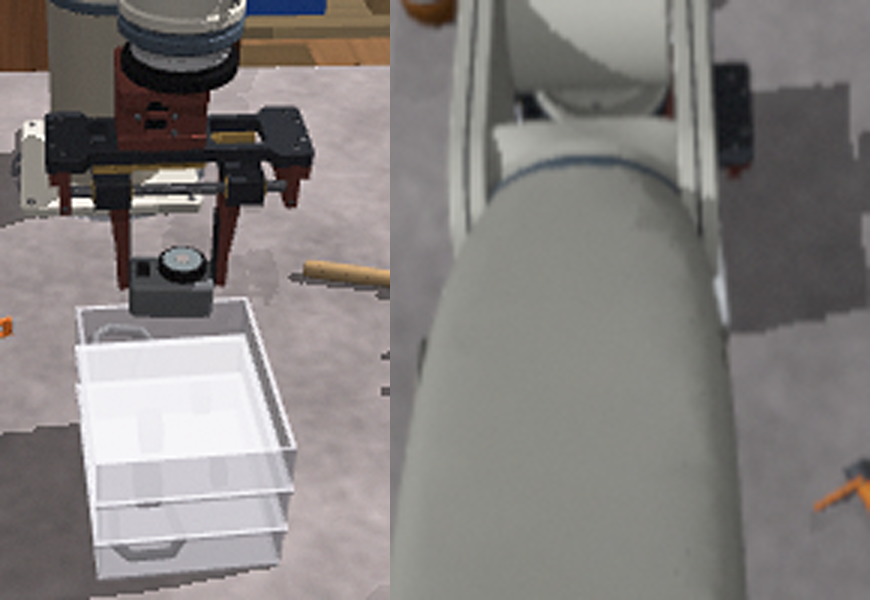

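The lamp hangs level and lens up, with the lens at crop (183,260). The tray rim's corners are at crop (77,308), (248,298), (293,450) and (93,460). I'll measure the lamp against the tray.

```bash
python3 - <<'E'
from h import *
S=np.load('scene.npz'); g=lambda x,y:(215+x/3-.33,60+y/3-.33)
print('lens',ray(S,*g(183,259),243))
print('front bottom edge corners at z203:',ray(S,*g(134,314),203),ray(S,*g(212,318),203))
print('rim',[ray(S,*g(*p),135) for p in((77,308),(248,298),(293,450),(93,460))])
print('floor',[ray(S,*g(*p),94) for p in((80,350),(245,338))])
print('tips proj of lens row for z=233..253',[ray(S,*g(183,259),z) for z in(223,233,253)])
E
```

```text
lens [554.   28.2 243. ]
front bottom edge corners at z203: [566.5  -8.5 203. ] [574.5  49.6 203. ]
rim [array([467.1, -49.9, 135. ]), array([460.6,  99.3, 135. ]), array([649.4, 104.9, 135. ]), array([651.4, -43.6, 135. ])]
floor [array([474.1, -48.4,  94. ]), array([465.2,  99.2,  94. ])]
tips proj of lens row for z=233..253 [array([525.2,  32. , 223. ]), array([539.6,  30.1, 233. ]), array([568.4,  26.3, 253. ])]
```

Request:
{"method": "carry_out", "body": {
  "commands": [
    [0,0.007,0.005,-2,-1.3,0],
    [0.03,0,0,0,0,0],
    [0.03,0,0,0,0,0],
    [0.015,0,0,0,0,0],
    [0,0,0,0,0,0],
    [0,0,0,0,0,0]
  ]
}}

```text
t: 8.1
ee_pos: [559.9, 34.4, 114.7]
orientation: [-0.036, 1.561, 0.044]
ft_force: [-0.6, -0.4, -1.1]
width: 62.1
```

```bash
python3 - <<'E'
from h import *
go(557,27,81,2)
E
```

```text
t 8.1 pos [559.9  34.4 114.7] yaw 2.95 tilt [ 0.009  0.005 -1.   ] w 62.1 F [-0.6 -0.4 -1.1]
shift [33.7 -7.5 -3.6] turn x 0.95
```

Request:
{"method": "carry_out", "body": {
  "commands": [
    [0.01,-0.007,-0.003,1,0.5,0],
    [0.012,0,0,0,0,0],
    [0.004,0,0,0,0,0],
    [0,0,0,0,0,0],
    [0,0,0,0,0,0]
  ]
}}

```text
t: 8.72
ee_pos: [558.5, 26.7, 88.5]
orientation: [-0.021, 1.568, 0.029]
ft_force: [-0.1, -0.0, -0.6]
width: 62.1
```

```bash
python3 - <<'E'
from h import *
go(557,27,81,2)
E
```

```text
t 8.72 pos [558.5  26.7  88.5] yaw 1.85 tilt [ 0.003  0.005 -1.   ] w 62.1 F [-0.1 -0.  -0.6]
shift [ 7.5  0.4 -1.5] turn x -0.15
```

Request:
{"method": "carry_out", "body": {
  "commands": [
    [0.004,0,0,0,0,0],
    [0.002,0,0,0,0,0],
    [0,0,0,0,0,0],
    [0,0,0,0,0,0]
  ]
}}

```text
t: 9.22
ee_pos: [558.8, 26.8, 82.5]
orientation: [-0.022, 1.567, 0.029]
ft_force: [-0.1, 0.4, -2.4]
width: 62.0
```

Request:
{"method": "carry_out", "body": {
  "commands": [
    [0.001,0,0,0,0,0],
    [0,0,0,0,0,0]
  ]
}}

```text
t: 9.48
ee_pos: [558.9, 26.8, 81.5]
orientation: [-0.022, 1.567, 0.029]
ft_force: [0.5, 0.6, -1.7]
width: 62.5
```

Request:
{"method": "carry_out", "body": {
  "commands": [
    [0.001,0,0,0,0,0],
    [0,0,0,0,0,0]
  ]
}}

```text
t: 9.72
ee_pos: [559.0, 26.8, 80.5]
orientation: [-0.022, 1.566, 0.029]
ft_force: [-0.2, -0.2, -1.2]
width: 62.0
```

Request:
{"method": "carry_out", "body": {
  "commands": [
    [0.001,0,0,0,0,0],
    [0,0,0,0,0,0]
  ]
}}

```text
t: 9.98
ee_pos: [559.4, 26.8, 80.5]
orientation: [-0.021, 1.566, 0.029]
ft_force: [-0.4, -0.2, -1.3]
width: 62.1
```

Request:
{"method": "carry_out", "body": {
  "commands": [
    [0.001,0,0,0,0,0],
    [0,0,0,0,0,0]
  ]
}}

```text
t: 10.22
ee_pos: [559.7, 26.9, 80.4]
orientation: [-0.021, 1.565, 0.029]
ft_force: [-0.0, -0.5, -1.3]
width: 62.3
```

Request:
{"method": "carry_out", "body": {
  "commands": [
    [0.001,0,0,0,0,0],
    [0,0,0,0,0,0]
  ]
}}

```text
t: 10.48
ee_pos: [559.8, 26.8, 80.4]
orientation: [-0.021, 1.565, 0.029]
ft_force: [-0.1, 0.6, 0.0]
width: 62.1
```

z has stalled at 80.4 mm, against 80.3 predicted for floor contact, so the lamp is standing on the tray floor. Releasing with a partial opening.

Request:
{"method": "carry_out", "body": {
  "commands": [
    [0,0,0,0,0,0],
    [0,0,0,0,0,0],
    [0,0,0,0,0,0],
    [0,0,0,0,0,0]
  ],
  "grip": 0.15
}}

```text
t: 10.98
ee_pos: [559.9, 26.8, 79.7]
orientation: [-0.021, 1.565, 0.029]
ft_force: [0.3, 0.8, -0.7]
width: 74.6
```

Request:
{"method": "carry_out", "body": {
  "commands": [
    [-0.02,0,0,0,0,0],
    [-0.04,0,0,0,0,0],
    [-0.05,0,0,0,0,0],
    [-0.05,0,0,0,0,0],
    [-0.03,0,0,0,0,0],
    [0,0,0,0,0,0]
  ]
}}

```text
t: 11.72
ee_pos: [558.3, 25.8, 274.4]
orientation: [-0.021, 1.567, 0.029]
ft_force: [-0.3, 0.4, -0.3]
width: 74.6
```

```bash
python3 - <<'E'
from h import *
go(613,-254,170,0)
s=snap('scene')
p=s['pixels'].astype(int)
# jig fit data etc. kept for later: save raw
cv2.imwrite('pics/raw_after_lamp.png',s['pixels'])
E
```

```text
t 11.72 pos [558.3  25.8 274.4] yaw 1.85 tilt [ 0.004  0.005 -1.   ] w 74.6 F [-0.3  0.4 -0.3]
shift [ 103.2 -281.9   45.2] turn x 1.85
```

Request:
{"method": "carry_out", "body": {
  "commands": [
    [0,-0.045,0.008,0,0,0],
    [0,-0.055,0.01,0,0,0],
    [0,-0.055,0.01,0,0,0],
    [0,-0.055,0.01,0,0,0],
    [0,-0.05,0.01,1,0,0],
    [0,-0.022,0,0,0,0],
    [0,0,0,0,0,0],
    [0,0,0,0,0,0]
  ],
  "grip": 0.4
}}

```text
t: 12.78
ee_pos: [609.1, -257.9, 254.5]
orientation: [-0.004, 1.591, 0.025]
ft_force: [0.2, 0.5, -0.3]
width: 52.9
```

```bash
python3 - <<'E'
from h import *
go(610,-255.5,60,0.7)
E
```

```text
t 12.78 pos [ 609.1 -257.9  254.5] yaw 1.04 tilt [-0.02   0.014 -1.   ] w 52.9 F [ 0.2  0.5 -0.3]
shift [194.4  -0.3   4.8] turn x 0.34
```

Request:
{"method": "carry_out", "body": {
  "commands": [
    [0.03,0,0,0.3,-1.1,-0.8],
    [0.05,0,0,0,0,0],
    [0.05,0,0,0,0,0],
    [0.045,0,0,0,0,0],
    [0.025,0,0,0,0,0],
    [0.01,0,0,0,0,0],
    [0,0,0,0,0,0],
    [0,0,0,0,0,0]
  ]
}}

```text
t: 13.78
ee_pos: [611.8, -244.8, 44.1]
orientation: [-0.022, 1.564, 0.02]
ft_force: [-0.5, 0.2, -0.1]
width: 52.8
```

```bash
python3 - <<'E'
from h import *
go(610,-255.5,30,0.7)
s=snap('scene','g1.png',(120,140,210,230),6.5)
o=ctrl.get_obs()
print([((proj(s,[o['ee_pos']+[0,0,d]])-[120,140])*6.5).round().tolist() for d in(0,20,25)])
print('screw axis proj',((proj(s,[[690,-255,10],[610,-255.5,10],[530,-257,10]])-[120,140])*6.5).round().tolist())
E
```

```text
t 13.78 pos [ 611.8 -244.8   44.1] yaw 1.53 tilt [ 0.006 -0.001 -1.   ] w 52.8 F [-0.5  0.2 -0.1]
shift [ 14.1 -10.7  -2.2] turn x 0.83
[[[273.0, 593.0]], [[264.0, 557.0]], [[262.0, 547.0]]]
screw axis proj [[231.0, 824.0], [260.0, 652.0], [283.0, 501.0]]
```

View pics/g1.png

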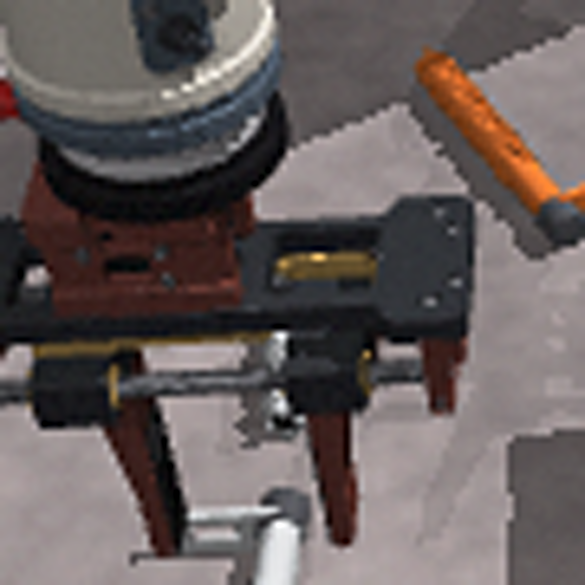

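The fingertips are at crop (170,550) and (345,540), which matches the reported pose raised by 25 mm. The long screw's head is at (287,505), as measured, with the hanger to its left. The red-black offset is clear, so I'll correct y and lower.

Request:
{"method": "carry_out", "body": {
  "commands": [
    [0,-0.009,-0.002,0.8,0.3,0],
    [0.01,0,0,0,0,0],
    [0.02,0,0,0,0,0],
    [0.015,0,0,0,0,0],
    [0.008,0,0,0,0,0],
    [0,0,0,0,0,0],
    [0,0,0,0,0,0]
  ]
}}

```text
t: 14.7
ee_pos: [610.4, -255.3, -11.8]
orientation: [-0.01, 1.569, 0.007]
ft_force: [0.3, -0.1, -0.4]
width: 52.6
```

```bash
python3 - <<'E'
from h import *
go(610,-254,-20,0.7)
E
```

```text
t 14.7 pos [ 610.4 -255.3  -11.8] yaw 0.62 tilt [ 0.002 -0.002 -1.   ] w 52.6 F [ 0.3 -0.1 -0.4]
shift [ 8.2  1.4 -0.4] turn x -0.08
```

Request:
{"method": "carry_out", "body": {
  "commands": [
    [0.004,0.001,0,0,0,0],
    [0.002,0,0,0,0,0],
    [0,0,0,0,0,0]
  ]
}}

```text
t: 15.08
ee_pos: [611.2, -254.5, -17.1]
orientation: [-0.011, 1.567, 0.007]
ft_force: [0.2, 0.7, 0.2]
width: 52.6
```

Request:
{"method": "carry_out", "body": {
  "commands": [
    [0.0015,0,0,0,0,0],
    [0,0,0,0,0,0]
  ]
}}

```text
t: 15.32
ee_pos: [611.5, -254.6, -18.4]
orientation: [-0.011, 1.566, 0.007]
ft_force: [-0.2, 0.5, -0.3]
width: 52.8
```

Request:
{"method": "carry_out", "body": {
  "commands": [
    [0.0015,0,0,0,0,0],
    [0,0,0,0,0,0]
  ]
}}

```text
t: 15.58
ee_pos: [611.5, -254.7, -19.9]
orientation: [-0.011, 1.566, 0.006]
ft_force: [0.3, -0.4, 0.6]
width: 52.9
```

Request:
{"method": "carry_out", "body": {
  "commands": [
    [0.0015,0,0,0,0,0],
    [0,0,0,0,0,0]
  ]
}}

```text
t: 15.82
ee_pos: [611.5, -254.7, -21.5]
orientation: [-0.011, 1.566, 0.006]
ft_force: [0.1, -0.4, 0.2]
width: 52.8
```

Request:
{"method": "carry_out", "body": {
  "commands": [
    [0.0015,0,0,0,0,0],
    [0,0,0,0,0,0]
  ]
}}

```text
t: 16.08
ee_pos: [611.4, -254.6, -23.2]
orientation: [-0.011, 1.566, 0.006]
ft_force: [-0.4, 0.3, -0.8]
width: 52.5
```

Request:
{"method": "carry_out", "body": {
  "commands": [
    [0.0015,0,0,0,0,0],
    [0,0,0,0,0,0]
  ]
}}

```text
t: 16.32
ee_pos: [611.5, -254.6, -24.8]
orientation: [-0.011, 1.566, 0.006]
ft_force: [-1.0, -0.1, -0.4]
width: 52.7
```

Request:
{"method": "carry_out", "body": {
  "commands": [
    [0.0015,0,0,0,0,0],
    [0,0,0,0,0,0]
  ]
}}

```text
t: 16.58
ee_pos: [611.5, -254.6, -26.4]
orientation: [-0.011, 1.567, 0.007]
ft_force: [-0.1, 0.1, -0.7]
width: 52.8
```

Request:
{"method": "carry_out", "body": {
  "commands": [
    [0.0015,0,0,0,0,0],
    [0,0,0,0,0,0]
  ]
}}

```text
t: 16.82
ee_pos: [611.5, -254.6, -28.0]
orientation: [-0.011, 1.566, 0.006]
ft_force: [0.6, 0.6, -0.0]
width: 52.3
```

```bash
python3 - <<'E'
from h import *
s=snap('scene'); o=ctrl.get_obs(); M=R.from_rotvec(o['orientation']).as_matrix()
p=s['pixels'].astype(int); m=(p[...,2]>p[...,1]*1.35+6)
for r in range(222,262,2):
    xs=np.nonzero(m[r,120:200])[0]+120; print(r,xs.tolist())
for d in(20,25,28,32): print(d,proj(s,[o['ee_pos']+k*M[:,1]+[0,0,d] for k in(-33,33)]).tolist())
E
```

```text
222 [185, 186, 187, 188]
224 [185, 186, 187, 188]
226 [120, 141, 142, 143, 186, 188]
228 [140, 141, 142, 143, 168, 169, 170, 171, 172, 173]
230 [140, 141, 142, 143, 168, 169, 170, 171, 172, 173]
232 [141, 142, 143, 144, 169, 170, 171, 172, 173]
234 [142, 143, 144, 169, 170, 171, 172, 173, 174]
236 [143, 144, 145, 170, 171, 172, 173, 174]
238 [144, 145, 146, 171, 172, 173, 174]
240 [144, 145, 146, 171, 172, 173, 174]
242 [145, 146, 147, 171, 172, 173, 174]
244 [145, 146, 147, 148]
246 []
248 []
250 []
252 []
254 []
256 []
258 []
260 []
20 [[148.1, 246.1], [174.8, 244.7]]
25 [[147.7, 244.8], [174.6, 243.5]]
28 [[147.5, 244.0], [174.4, 242.7]]
32 [[147.2, 243.0], [174.2, 241.6]]
```

Request:
{"method": "carry_out", "body": {
  "commands": [
    [0,0,0,0,0,0],
    [0,0,0,0,0,0],
    [0,0,0,0,0,0],
    [0,0,0,0,0,0],
    [0,0,0,0,0,0],
    [0,0,0,0,0,0]
  ],
  "grip": 1
}}

```text
t: 17.62
ee_pos: [611.7, -254.7, -27.8]
orientation: [-0.011, 1.566, 0.006]
ft_force: [-0.2, 0.3, -0.1]
width: 19.4
```

Request:
{"method": "carry_out", "body": {
  "commands": [
    [-0.01,0,0,0,0,0],
    [-0.03,0,0,0,0,0],
    [-0.05,0,0,0,0,0],
    [-0.05,0,0,0,0,0],
    [-0.055,0,0,0,0,0],
    [-0.055,0,0,0,0,0],
    [-0.05,0,0,0,0,0],
    [-0.03,0,0,0,0,0]
  ]
}}

```text
t: 18.62
ee_pos: [607.2, -252.6, 312.4]
orientation: [-0.008, 1.573, 0.009]
ft_force: [1.4, -0.8, -1.2]
width: 18.9
```

```bash
python3 - <<'E'
from h import *
go(610,-254,275,0.7)
E
```

```text
t 18.62 pos [ 607.2 -252.6  312.4] yaw 0.62 tilt [-0.002  0.    -1.   ] w 18.9 F [ 1.4 -0.8 -1.2]
shift [37.4 -1.5  2.9] turn x -0.08
```

The screw is held at 19 mm, so its axis sits at reported z + 37.8. Before carrying it over, I'll fit the emptied jig's pose by edges in both views.

```bash
cat > jigfit.py <<'E'
from h import *
from scipy.optimize import minimize
def box(x0,x1,y0,y1,z0,z1):
    c=np.array([[x,y,z] for x in(x0,x1) for y in(y0,y1) for z in(z0,z1)],float)
    return [(c[i],c[j]) for i in range(8) for j in range(i) if (np.abs(c[i]-c[j])>1e-6).sum()==1]
segs=box(-70,107,-35,35,0,28)
for x in(-45,45): 
    for xx in(x-4,x+4):
        P=[(xx,-30,28),(xx,-30,60),(xx,-13,60),(xx,-13,46),(xx,13,46),(xx,13,60),(xx,30,60),(xx,30,28)]
        segs+=[(np.array(P[i],float),np.array(P[i+1],float)) for i in range(7)]
segs+=box(95,103,-20,20,28,60)
pts=np.vstack([a+(b-a)*np.linspace(0,1,15)[:,None] for a,b in segs])
def W(p,q): x,y,a=p; c,s=np.cos(a),np.sin(a); return q@np.array([[c,s,0],[-s,c,0],[0,0,1]])+[x,y,0]
if __name__=='__main__':
    ims={n:snap(n) for n in('scene','top')}
    def DT(im):
        g=cv2.cvtColor(im['pixels'],cv2.COLOR_BGR2GRAY); g=cv2.resize(g,None,fx=3,fy=3,interpolation=cv2.INTER_CUBIC)
        return np.minimum(cv2.distanceTransform(255-cv2.Canny(cv2.GaussianBlur(g,(5,5),0),40,100),cv2.DIST_L2,5)/3,3)
    D={n:DT(im) for n,im in ims.items()}
    def cost(p,names=('scene','top')):
        r=0
        for n in names:
            q=proj(ims[n],W(p,pts))*3+1; r+=cv2.remap(D[n].astype(np.float32),q[None,:,0].astype(np.float32),q[None,:,1].astype(np.float32),cv2.INTER_LINEAR).mean()
        return r
    for names in(('scene',),('top',),('scene','top')):
        best=min((cost((x,y,a),names),x,y,a) for x in range(465,493,2) for y in range(306,334,2) for a in np.pi-np.array([.0,.03,.06,.09]))
        r=minimize(cost,best[1:],args=(names,),method='Nelder-Mead',options=dict(initial_simplex=np.array(best[1:])+np.array([[0,0,0],[2,0,0],[0,2,0],[0,0,.02]]))); print(names,r.x.round(3),round(r.fun,3),round(cost((477.4,319,np.pi-.062),names),3))
E
python3 jigfit.py
```

```text
('scene',) [476.197 323.401   3.068] 0.575 0.851
('top',) [478.252 320.874   3.063] 0.785 0.834
('scene', 'top') [477.808 322.227   3.067] 1.463 1.686
```

Request:
{"method": "carry_out", "body": {
  "commands": [
    [0,0.035,-0.01,0,0,0],
    [0,0.055,-0.012,0,0,0],
    [0,0.058,-0.013,0,0,0],
    [0,0.058,-0.013,0,0,0],
    [0,0.058,-0.013,0,0,0],
    [0,0.058,-0.013,0,0,0],
    [0,0.058,-0.013,0,0,0],
    [0,0.058,-0.013,0,0,0]
  ]
}}

```text
t: 19.73
ee_pos: [494.0, 192.7, 299.0]
orientation: [-0.003, 1.587, 0.001]
ft_force: [1.1, 0.5, -1.4]
width: 19.0
```

```bash
python3 - <<'E'
from h import *
go(477.5,320,130,-4.27)
E
```

```text
t 19.73 pos [494.  192.7 299. ] yaw 0.16 tilt [-0.016 -0.002 -1.   ] w 19.0 F [ 1.1  0.5 -1.4]
shift [169.1 127.6 -13.4] turn x 4.43
```

Request:
{"method": "carry_out", "body": {
  "commands": [
    [0,0.05,-0.006,0,0,0],
    [0,0.05,-0.006,0,0,0],
    [0,0.025,-0.002,4.4,-0.9,0],
    [0.04,0,0,0,0,0],
    [0.05,0,0,0,0,0],
    [0.04,0,0,0,0,0],
    [0,0,0,0,0,0],
    [0,0,0,0,0,0]
  ]
}}

```text
t: 20.72
ee_pos: [468.4, 321.8, 154.0]
orientation: [0.045, 1.584, -0.063]
ft_force: [-0.1, -0.5, -0.9]
width: 19.6
```

```bash
python3 - <<'E'
from h import *
go(477.5,320,130,-4.27)
E
```

```text
t 20.73 pos [468.4 321.8 154. ] yaw -3.94 tilt [-0.014 -0.011 -1.   ] w 19.6 F [-0.1 -0.5 -0.9]
shift [23.9 -0.9  9.5] turn x 0.33
```

Request:
{"method": "carry_out", "body": {
  "commands": [
    [0,-0.001,0.009,0.3,-0.8,0.6],
    [0,0,0,0,0,0],
    [0.02,0,0,0,0,0],
    [0.02,0,0,0,0,0],
    [0.01,0,0,0,0,0],
    [0.005,0,0,0,0,0],
    [0,0,0,0,0,0],
    [0,0,0,0,0,0]
  ]
}}

```text
t: 21.72
ee_pos: [484.3, 323.0, 106.3]
orientation: [0.066, 1.555, -0.053]
ft_force: [0.2, 0.6, -1.0]
width: 19.1
```

```bash
python3 - <<'E'
from h import *
go(477.5,320,47,-4.27)
E
```

```text
t 21.73 pos [484.3 323.  106.3] yaw -4.34 tilt [ 0.015  0.008 -1.   ] w 19.1 F [ 0.2  0.6 -1. ]
shift [59.1 -4.  -7.4] turn x -0.07
```

Request:
{"method": "carry_out", "body": {
  "commands": [
    [0,-0.002,-0.005,0,0.4,-0.2],
    [0,0,0,0,0,0],
    [0.02,0,0,0,0,0],
    [0.015,0,0,0,0,0],
    [0.008,0,0,0,0,0],
    [0,0,0,0,0,0]
  ]
}}

```text
t: 22.48
ee_pos: [480.0, 322.2, 63.3]
orientation: [0.065, 1.56, -0.054]
ft_force: [0.1, 0.0, -2.1]
width: 19.3
```

```bash
python3 - <<'E'
from jigfit import *
go(477.5,320,47,-4.27)
s=snap('scene'); o=ctrl.get_obs(); c=(330,130); k=6
J=(477.5,322,3.067)
p=cv2.resize(s['pixels'][c[1]:c[1]+95,c[0]:c[0]+95],None,fx=k,fy=k,interpolation=cv2.INTER_CUBIC); a=p.copy()
L=lambda q,col:cv2.polylines(a,[((proj(s,q)-c+.5)*k).astype(int)],False,col,1)
for u,v in segs: L(W(J,np.array([u,v])),(0,255,0))
z=o['ee_pos'][2]+37.8
for dz in(z,):
  for y in(-10,10): L(W(J,np.array([[-80,y,dz],[80,y,dz]])),(0,0,255))
  L(W(J,np.array([[64,10,dz],[64,44,dz]])),(255,0,0))
  for x in(-80,80): L(W(J,np.array([[x,10*np.cos(t),dz+10*np.sin(t)] for t in np.linspace(0,6.3,20)])),(0,0,255))
cv2.imwrite('pics/h_raw.png',p); cv2.imwrite('pics/h.png',a); print(p.shape)
E
```

```text
t 22.48 pos [480.  322.2  63.3] yaw -4.33 tilt [ 0.01   0.006 -1.   ] w 19.3 F [ 0.1  0.  -2.1]
shift [16.3 -2.6 -2.5] turn x -0.06
(570, 570, 3)
```

```bash
python3 - <<'E'
import cv2,numpy as np
f=lambda n:cv2.imread(f'pics/{n}.png')[:,60:456]
cv2.imwrite('pics/h2.png',np.hstack([f('h_raw'),f('h')]))
E
```

```text
(no output)
```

View pics/h2.png

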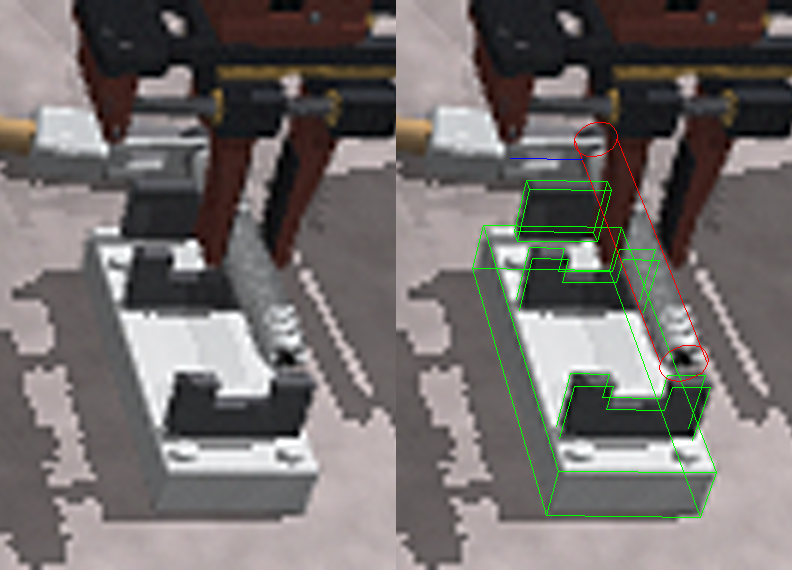

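The last view shows the screw in the jaws at about twice the final gap. Its tip is at (287,357), against an overlay of (289,362), and the tube lies between the predicted lines. The hanger is at (110–200,130–180), on its predicted side by the end stop. The screw is centred and aligned to about 2–3 mm, so I only need to go down 16 mm.

Request:
{"method": "carry_out", "body": {
  "commands": [
    [0,0,0,0,0.3,-0.1],
    [0.005,0,0,0,0,0],
    [0.005,0,0,0,0,0],
    [0,0,0,0,0,0]
  ]
}}

```text
t: 23.02
ee_pos: [481.2, 323.0, 54.2]
orientation: [0.065, 1.564, -0.054]
ft_force: [-0.4, -0.8, -2.1]
width: 19.1
```

```bash
python3 - <<'E'
from h import *
go(479.5,322,46.5,-4.27)
E
```

```text
t 23.02 pos [481.2 323.   54.2] yaw -4.33 tilt [ 0.006  0.007 -1.   ] w 19.1 F [-0.4 -0.8 -2.1]
shift [ 7.7 -1.2 -1.7] turn x -0.06
```

Request:
{"method": "carry_out", "body": {
  "commands": [
    [0.003,-0.001,-0.002,0,0,0],
    [0.003,0,0,0,0,0],
    [0.002,0,0,0,0,0],
    [0,0,0,0,0,0],
    [0,0,0,0,0,0]
  ]
}}

```text
t: 23.65
ee_pos: [479.0, 322.2, 45.6]
orientation: [0.065, 1.564, -0.054]
ft_force: [-0.8, -0.5, -1.6]
width: 19.1
```

```bash
python3 - <<'E'
from jigfit import *
go(479.5,322,46.5,-4.27)
s=snap('scene'); o=ctrl.get_obs(); J=(477.5,322,3.067)
old=cv2.imread('pics/raw_after_lamp.png').astype(int); new=s['pixels'].astype(int)
d=np.abs(new-old).sum(2)>60
print('tip circle pred gap15',proj(s,W(J,np.array([[-80,0,85.],[-80,10,85],[-80,-10,85],[-80,0,75],[-40,-10,85],[-40,10,85]]))).tolist())
for r in range(176,204,2): print(r,(np.nonzero(d[r,362:400])[0]+362).tolist())
# things left alone: changed pixels elsewhere, away from robot/jig/long screw
D=np.abs(new-cv2.imread('pics/raw_after_lamp.png').astype(int)).sum(2)>60
for n,b in dict(short=(140,175,172,210),orange=(180,140,222,180),red=(105,140,165,162),mug=(85,240,145,302),belay=(235,260,275,315),jar=(333,255,370,300),nut=(385,245,410,272)).items(): print(n,D[b[1]:b[3],b[0]:b[2]].sum())
t0=cv2.imread('pics/scene1.png'); a=cv2.resize(new.astype(np.uint8),None,fx=1.5,fy=1.5)
E0=np.abs(a.astype(int)-t0)
for n,b in dict(short=(210,263,258,315),mug=(128,360,218,453),belay=(352,390,412,472),nut=(578,368,615,408)).items(): print(n,'vs start',(E0[b[1]:b[3],b[0]:b[2]].sum(2)>120).mean().round(3))
E
```

```text
t 23.65 pos [479.  322.2  45.6] yaw -4.33 tilt [ 0.006  0.007 -1.   ] w 19.1 F [-0.8 -0.5 -1.6]
shift [-0.9 -0.1  0.5] turn x -0.06
tip circle pred gap15 [[385.9, 194.9], [381.9, 194.8], [389.8, 194.9], [384.9, 197.8], [385.8, 184.7], [378.2, 184.6]]
176 [371, 372, 376, 377, 378, 379, 380, 381, 382, 383, 384, 385, 386]
178 [376, 377, 378, 379, 380, 381, 382, 383, 384, 385]
180 [376, 377, 378, 379, 380, 381, 382, 383, 384]
182 [377, 378, 379, 380, 381, 382, 383, 384, 385]
184 [377, 378, 379, 380, 381, 382, 383, 384, 385]
186 [378, 379, 380, 381, 382, 383, 385]
188 [379, 380, 381, 382, 383, 384, 385, 386]
190 [380, 381, 382, 383, 384, 385, 386, 387]
192 [363, 370, 371, 372, 373, 374, 375, 380, 381, 382, 383, 384, 385, 386, 387, 388]
194 [364, 381, 382, 384, 386, 387, 388, 389]
196 [364, 384, 385, 386]
198 []
200 []
202 []
short 811
orange 33
red 526
mug 616
belay 0
jar 0
nut 0
short vs start 0.685
mug vs start 0.0
belay vs start 0.0
nut vs start 0.0
```

```bash
python3 - <<'E'
from h import *
g=lambda a:cv2.cvtColor(a,cv2.COLOR_BGR2GRAY)
for n in('scene','top'):
    im=snap(n)['pixels']; a=cv2.resize(g(im),None,fx=1.5,fy=1.5); b=g(cv2.imread(f'pics/{n}1.png'))
    B=dict(scene=dict(short=(212,263,258,315)),top=dict(short=(472,302,515,358)))[n]
    for k,(x0,y0,x1,y1) in B.items():
        print(n,k,a[y0:y1,x0:x1].mean(),b[y0:y1,x0:x1].mean())
        m=cv2.matchTemplate(a[y0-15:y1+15,x0-15:x1+15],b[y0:y1,x0:x1],cv2.TM_CCOEFF_NORMED); print(m.max().round(3),np.array(np.unravel_index(m.argmax(),m.shape))-15)
        for q in(b,a): print(cv2.resize(q[y0:y1,x0:x1],(23,18),interpolation=cv2.INTER_AREA)//10)
E
```

```text
scene short 100.84824414715719 142.66387959866222
0.308 [ 0 -1]
[[14 14 14 14 14 13 13 13 13 14 14 14 14 14 14 14 14 14 14 14 14 14 14]
 [14 14 14 14 14 14 14 14 14 14 14 14 14 14 14 14 14 14 14 14 14 14 14]
 [14 14 15 15 15 15 14 14 14 14 14 14 14 14 14 13 11 12 14 15 15 14 14]
 [15 15 15 15 14 14 14 13 14 14 15 15 15 15 12 10  9  9  9 12 14 14 14]
 [15 15 14 14 15 17 17 18 16 16 17 15 15 15 13 13 13 10  7  9 13 15 15]
 [14 14 14 14 15 11 10 11 12 11 12 12  8  9  6 14 22 23 16  9 13 15 15]
 [14 14 14 15 15 10  9 12 13 15 15 14 11  9  9 16 22 22 19 13 14 15 15]
 [15 15 14 11 12 10  9 10 11 11 11 11 10  8  9 16 22 22 21 14 14 15 15]
 [15 14 14 13 14 14 15 15 16 16 16 15  8  9  9 15 21 19 19 14 14 15 14]
 [14 15 15 15 15 16 16 16 16 16 16 16 12  8  9 14 17 18 15 12 13 14 14]
 [15 15 15 15 16 16 16 16 15 16 16 15  9  8  9 13 16 18 14 11 13 14 14]
 [15 15 15 15 16 16 15 15 15 15 15 14  9  8  9 15 18 20 13 12 14 15 14]
 [15 15 15 15 15 15 15 15 15 15 15 14  9  8 10 14 16 16 15 12 14 14 15]
 [15 15 15 15 15 15 15 15 15 15 15 14  8  8 10 15 19 20 14 14 14 14 14]
 [15 15 15 15 15 15 15 15 15
[... 3510 characters left out ...]
10  9  8  7  7  7  7  7  7  7  7  7  7  7  7  7  7]
 [ 7  7  6  6  6  9 10 10  8  7  7  7  7  7  7  7  7  7  7  7  7  7  7]
 [ 7  7  6  6  6  8 10 10  8  7  7  7  8  7  8  7  8  8  7  7  7  7  7]
 [ 7  7  6  6  6  7  9 10  9  8  7  7  8  7  7  7  8  8  7  7  7  7  7]
 [ 7  7  7  6  6  6  8 10 10  8  8  7  8  8  8  7  7  7  7  7  7  7  7]
 [ 7  7  7  7  6  6  8  9 10  9  8  8  8  8  8  8  8  8  8  8  7  7  7]
 [ 7  7  7  7  6  5  5  6  7  8  8  9  8  9  9  8  8  7  7  7  7  7  7]
 [ 7  7  7  7  6  4  3  4  5  5  5  6  7  7  7  7  6  6  7  7  7  7  7]
 [ 7  7  7  7  6  5  3  4  4  4  5  6  6  6  6  6  6  6  7  7  7  7  7]
 [ 7  7  7  7  6  6  5  5  5  6  6  6  6  6  7  7  7  7  7  7  7  7  7]]
```

The short screw hasn't moved; only the arm's shadow covers it. The screw's pixels match the predicted 15 mm hover to about 1 px. I'll raise it 1 mm, let it settle and hand in.

Request:
{"method": "carry_out", "body": {
  "commands": [
    [-0.001,0,0,0,0,0],
    [0,0,0,0,0,0],
    [0,0,0,0,0,0],
    [0,0,0,0,0,0]
  ]
}}

```text
t: 24.3
ee_pos: [479.2, 322.2, 47.0]
orientation: [0.065, 1.563, -0.054]
ft_force: [0.4, -1.0, -1.7]
width: 19.4
```

```bash
python3 - <<'E'
from h import *
go(478.5,322,47,-4.27)
s=snap('scene'); p=s['pixels'].astype(int)
# lamp still in tray: dark body pixels inside tray outline
old=cv2.imread('pics/raw_after_lamp.png').astype(int); b=(245,165,305,215)
q=lambda a:(a[b[1]:b[3],b[0]:b[2]].sum(2)<300)
for a in(old,p): ys,xs=np.nonzero(q(a)); print('dark in tray',len(xs),xs.mean()+b[0] if len(xs) else 0,ys.mean()+b[1] if len(ys) else 0)
print('lamp proj',proj(s,[[559,27,110]]))
print(ctrl.close_job())
E
```

```text
t 24.3 pos [479.2 322.2  47. ] yaw -4.34 tilt [ 0.007  0.007 -1.   ] w 19.4 F [ 0.4 -1.  -1.7]
shift [-0.1 -0.3 -0.6] turn x -0.07
dark in tray 348 271.8764367816092 193.867816091954
dark in tray 408 272.69117647058823 193.57107843137254
lamp proj [[273.1 192.2]]
the job is handed in; nothing more can be done
None
```

I lifted the headlamp out of the jig and set it lens up in the top tray, lowering it until it touched the floor before letting go. I then carried the longer ice screw high over the trays and handed the job in at about 24 s. It is still in the gripper above the jig, level to within about 1°, with its hanger end towards the end stop.

**Last checks**
- **Screw:** the grip reads 19.4 mm, and the camera puts the screw within about 1 px (2–3 mm) of the target pose. The gap under it works out at about 15 mm, which I took as the distance from the screw's underside to the saddle tops.
- **Headlamp:** it is still where I set it in the tray.
- **Other things:** the mug, belay device and nut match the start picture. The short screw stays in place in the pictures, only darkened by the arm's shadow. I did not compare the carabiner and brush with the start, and the orange and red look-alikes and the jar only loosely.

**Disagreements**
- **Height reading:** the reported TCP height was about 25 mm lower than the cameras and contacts showed. I took heights from contact (the lamp on the jig and the tray floor, the screw on the bench) instead.
- **Headlamp in the jig:** its long side lay across the jig, not along it as described. I gripped it across the 62 mm side, and it moved about 6 mm as the jaws closed.

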